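Refit the duct sleeve and hold the fume extractor's cover shut

TASK

Get the bench fume extractor ready for its leak test: push the loose duct sleeve fully home on the extractor's round spigot and let go of it, then turn the quarter-turn fastener on the access cover clockwise until the slot along its wing lines up with the two index ridges on the cover. Only after that, let go of the fastener and press down with the fingertips on the flat of the cover until the cover sits firmly down against its frame, and finish while still holding it pressed; leave the bottle, the solder spool and the blanking cap where they are.

Things in the scene. Friction and masses are not known exactly. Their poses are not given: they have to be found in the camera images.
- unit: Bench fume extractor, a white box fixed to the bench, 200 (its x) by 280 (its y) mm, top face 110 mm above the bench. Origin: centre of its underside on the bench; z up. Its +y half carries the square access cover, its -y end the steel spigot. Its position and yaw (within 0.4 rad) vary.
- spigot_base (a point): Point on the spigot's axis at the top of its 66 mm wide, 3 mm high foot flange, 113 mm above the bench: the bottom end of the sleeve rests here when fully home. The spigot is an upright steel stub of 41 mm diameter.
- spigot_top (a point): Centre of the spigot's top end, 35 mm above spigot_base; the last 6 mm taper to 33 mm diameter.
- sleeve_mid (a point): Centre (half-way up) of the loose duct sleeve, a plain aluminium tube open at both ends: outside diameter 52 mm, inside diameter 45 mm (2 mm clearance all round the spigot), length 70 mm, about 0.12 kg. It stands upright on the bench; its z axis is its own axis, and it is the same both ways up. Fully home on the spigot its centre is 35 mm above spigot_base.
- cover (a joint): Travel of the aluminium access cover in m: 0 = standing 8 mm proud of its frame on springs, 0.008 = down against the frame. The cover (plate 150 by 150 by 6 mm) moves straight down only; it needs about 3 N to start and about 10 N at the end of travel, and springs back when released.
- press_spot (a point): On the flat upper face of the cover plate, 85 mm from the fastener's axis along the unit's +x: a clear place to press. It lies 126 mm above the bench with the cover up, 118 mm with it down, and moves with the cover.
- fastener (a joint): Turn of the quarter-turn fastener in rad, growing clockwise seen from above: at 0 the wing and its slot lie along the unit's y axis, at 1.571 along the unit's x axis, in line with the two ridges. It starts between 0.1 and 0.8, stops at 0 and 2.3, turns stiffly (0.06 N m) and stays where it is left.
- fastener_grip (a point): On the fastener's vertical axis, in the middle of the wing: the steel wing is an upright bar 12 mm thick, 40 mm long, standing 23 mm above a round 42 mm disc 5 mm thick, with a dark slot line along its crest. This point lies 16 mm above the cover plate's upper face and 12 mm below the crest (142 mm above the bench with the cover up). Its y axis runs along the wing, its x axis across it. The ridges are two low dark bars on the cover, either side of the disc along the unit's x.
- bottle: Bystander: white plastic bottle, 48 mm diameter, 88 mm tall; origin at the centre of its underside.
- spool: Bystander: flanged steel solder spool standing on end, 52 mm diameter, 45 mm tall; origin at the centre of its underside.
- cap: Bystander: round grey blanking cap, 38 mm diameter, 10 mm high, lying on the extractor's top near the spigot; origin at the centre of its underside.

How it is judged:
On the way, in this order (a step that is already met when the one before it is completed fails the run):
1. the sleeve is fully home on the spigot and let go of (horizontal distance between sleeve_mid and spigot_base below 0.006 m and z of sleeve_mid in the frame of spigot_base below 0.039 m and angle between sleeve_mid's own z axis and vertical below 0.1 rad and contact force between the fingers and sleeve below 0.3 N), for 0.2 s.
2. the fastener's slot is in line with the ridges (within 0.17 rad) (value of joint fastener between 1.4 and 1.74 rad), for 0.2 s.
3. the cover is pressed down against its frame (value of joint cover above 0.0062 m), for 0.2 s.
At the end, for the whole second after the job is handed in: The sleeve is home on the spigot (within 4 mm of the flange, upright, let go of), the fastener's slot is within 0.17 rad of the ridges and no longer touched, and the fingers hold the cover down with more than 5 N, at least 6.2 of its 8 mm of travel (all of step 2 and horizontal distance between sleeve_mid and spigot_base below 0.006 m and z of sleeve_mid in the frame of spigot_base below 0.039 m and angle between sleeve_mid's own z axis and vertical below 0.1 rad and value of joint cover above 0.0062 m and contact force between the fingers and cover above 5 N and contact force between the fingers and fastener below 0.5 N and contact force between the fingers and sleeve below 0.5 N); the arm keeps its last pose, push and grip.
It fails at once if the bottle, the spool or the cap is pushed more than 30 mm from its place (distance of any of bottle, spool, cap from where it was at the start of the episode above 0.03 m).
It also fails if it takes over 72 s, if anything falls off the work surface, if the arm or the gripper's body presses on something with over 40 N, if the wrist force passes 120 N, or if a joint passes its speed limit or range.

ROBOT

A 6-joint arm with a two-finger parallel gripper is mounted at the origin on the work surface. World frame = base frame: x ahead of the robot, y to its left, z up, the work surface at z = 0. Lengths are in m, angles in rad, forces in N, time in s.
With the tool pointing down it reaches from about 0.325 to 0.85 m from the base axis. Payload 15.5 kg.
Tool frame: the origin (TCP) lies midway between the tips of the shut fingers; the grasp point (between the pads) lies 19 mm behind it; z points along the fingers, y is the line along which they close (so a half turn about z gives the same grasp; the last joint's range is limited). The gripper opens to 91 mm and grips with 3 to 60 N. Pads are 32 mm wide; open, the fingers measure 118 mm over their backs; the gripper's body (76 mm by 178 mm) begins 60 mm behind the grasp point.
Start: joints at [1.115, 0.494, 1.345, -0, 1.302, -0.096], TCP at [0.221, 0.585, 0.192] pointing down, gripper open.
Joint ranges: [-2.91, 2.91], [-0.82, 2.16], [0.22, 2.67], [-1.22, 4.37], [0.12, 2.79], [-3.08, 3.08]. Speed limits (rad/s): [1.89, 1.89, 2.57, 3.01, 3.01, 3.01].

INTERFACE

Orientations are given as a 3x3 rotation matrix whose columns are the frame's x, y, z axes.
In Python, from rig import manip gives the robot as it stands.
- The arm moves only by the shell command python3 -m creep 'ROWS' [OPENING] [FORCE]. ROWS is JSON, a list of rows, each an object with "delta_pos": the shift along the tool's x, y, z each as a share of 0.25 m, from -1 to 1, a list of three; "twist": the turn about the tool's z as a share of 1.5 rad, from -1 to 1. A call has 1 to 20 rows; each row is the pose to reach, as a shift and turn from the pose commanded when the call began, along the tool's axes at that moment; what a row does not reach only later rows make up. A row lasts 1/12 s, in which the tool goes at most 41.7 mm and 7.16 degrees, less where a joint would pass 70% of its speed; a pose out of reach is approached as far as the arm can. A call with a number of a shift or a turn outside -1 to 1 is refused whole. A call with a gripper value outside its range is refused whole. OPENING is the closure, from 0 (fully open) to 1 (shut), set as the call begins (- or left out, the last holds). The fingers move at their own pace and stop on an object; FORCE is the grip in N (left out, the last holds). Time passes only in rows, so rows that repeat a pose let the fingers close. It gives the time, the measured TCP pose, the force, the opening and the grip force at its end, in the units of the state.
- manip.observe(): the state, without advancing time (a new reading comes with each control period).
- manip.read_camera(name): name is "scene" or "top" or "wrist"; returns a dict with "pixels" (400x640x3 uint8, red, green, blue), "fov_y" (degrees; the focal length in pixels is half the picture's height over the tangent of half this angle, whatever the lens; pixels are square), "cx", "cy" (the principal point, pixels), "rvec" (rotation vector, rad) and "tvec" (3), from world to camera coordinates, as OpenCV has them. Camera axes: x right, y down, z forward; pixel columns grow to the right and rows downward; lengths in m; the calibration is good to about 2 mm. A picture is of the moment at which its call begins. There is no depth.
- manip.close_job(): hands the job in; it is judged then, once.
The state is a dict: "t": time; "qpos": joint angles; "qd": joint speeds; "joint_efforts": joint torques, N m; "eef_pos": TCP position; "ee_rot": TCP orientation; "wrist_force": force on the tool from outside, world axes, zero at the start; "torque": the same for the moment, N m; "grip_width": finger opening in m; "finger_force": force on a finger pad.
Only numpy, scipy, OpenCV 4.12 (cv2) and the standard library are available. Lean on these libraries where they do the work, as an engineer would, in place of code of your own. Each camera call takes 0.05 s, during which the arm holds its last target. There are 200 camera calls.

## Working session

There is one attempt and no reset: what is moved stays moved. The work goes in short steps, Python scripts to look and compute and a shell command to move; the robot and the scene stay as the last step left them, time stands still between calls to the robot, and variables do not carry over. Pictures are saved under pics/ and viewed, at most 10 in all, crops included, and the job is handed in when it is done.

```bash
ls; mkdir -p pics; cat > h.py <<'E'
import numpy as np, cv2, json
from rig import manip
def grab(n):
    c=manip.read_camera(n); p=c['pixels']; f=p.shape[0]/2/np.tan(np.radians(c['fov_y'])/2)
    R=cv2.Rodrigues(np.array(c['rvec'],float))[0]; t=np.array(c['tvec'],float).ravel()
    return dict(p=p,f=f,cx=c['cx'],cy=c['cy'],R=R,t=t)
def save(c,name): cv2.imwrite('pics/'+name,cv2.cvtColor(c['p'],cv2.COLOR_RGB2BGR))
def ray(c,u,v):
    d=c['R'].T@np.array([(u-c['cx'])/c['f'],(v-c['cy'])/c['f'],1.]); return -c['R'].T@c['t'],d
def onz(c,u,v,z):
    o,d=ray(c,u,v); return o+d*(z-o[2])/d[2]
def proj(c,P):
    q=c['R']@np.array(P)+c['t']; return q[0]/q[2]*c['f']+c['cx'],q[1]/q[2]*c['f']+c['cy']
E
python3 - <<'E'
from h import *
a=grab('top');save(a,'top0.png');b=grab('scene');save(b,'sc0.png')
for c in(a,b):print(-c['R'].T@c['t'],c['f'],c['R'][2])
s=manip.observe();print(s['t'],s['eef_pos'],s['ee_rot'],s['grip_width'],s['wrist_force'])
E
```

```text
pics
[0.33398862 0.00567382 1.46120322] 468.86002223814046 [ 0.18111167 -0.00599574 -0.98344426]
[ 1.11409354 -0.38403799  1.00884906] 508.30462182049956 [-0.48130889  0.35273975 -0.80244403]
0.1 [0.22047775 0.58442478 0.1910921 ] [[-9.35614487e-01  3.53023086e-01 -4.81873682e-04]
 [ 3.53023400e-01  9.35613976e-01 -9.83551720e-04]
 [ 1.03631288e-04 -1.09033792e-03 -9.99999400e-01]] 0.09122037747280963 [-0.12241851  0.13121187 -0.31370084]
```

View pics/top0.png

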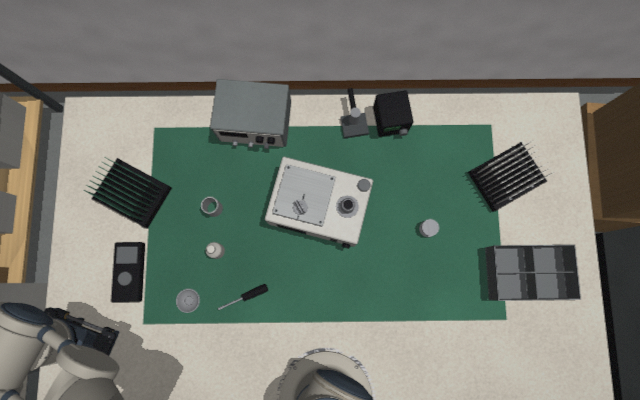

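View pics/sc0.png

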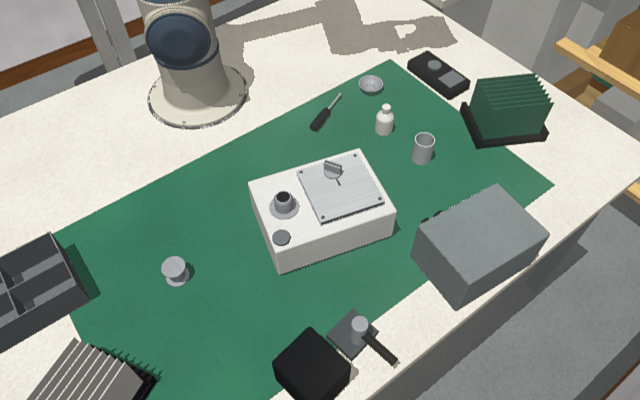

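The top view shows the sleeve at (210,206), bottle (214,250), unit around (318,200), spigot (347,205), fastener (300,207), cap (364,185) and spool (429,228). The scene view shows the sleeve at (423,148) and the spigot at (284,203).

```bash
python3 - <<'E'
import cv2,numpy as np
a=cv2.imread('pics/top0.png');b=cv2.imread('pics/sc0.png')
A=cv2.resize(a[150:250,190:390],None,fx=4,fy=4,interpolation=2)[:,:800]
cv2.imwrite('pics/c0.png',A)
B=cv2.resize(b[125:275,240:440],None,fx=4,fy=4,interpolation=2)
cv2.imwrite('pics/c1.png',B)
E
```

```text
(no output)
```

View pics/c0.png

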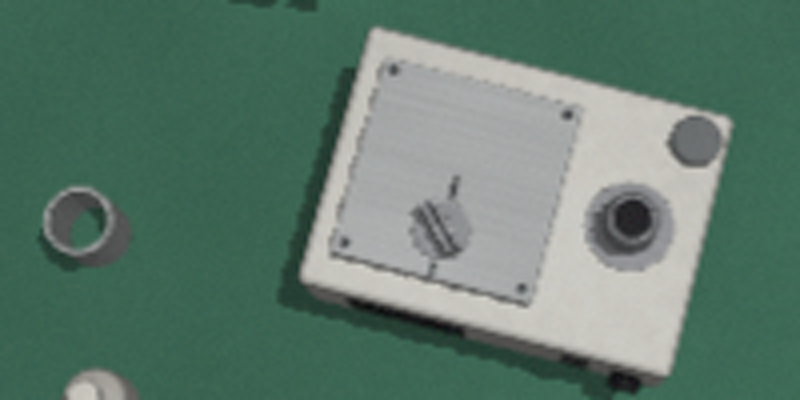

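View pics/c1.png

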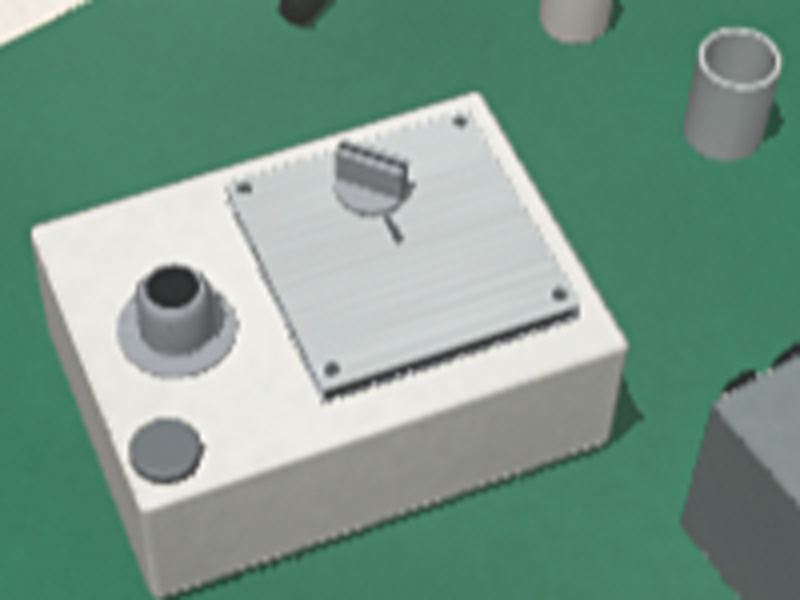

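The crops show, in crop pixels (4x):
- **Top crop:** sleeve rim (78,221), spigot top (632,218), wing crest (425,205)-(458,252), unit corners (375,28), (732,120), (668,378), (303,285).
- **Scene crop:** sleeve rim (739,59), spigot top (174,287), wing crest (337,148)-(405,167).

```bash
cat >> h.py <<'E'
def tri(L):
    A=np.zeros((3,3));b=np.zeros(3)
    for c,u,v in L:
        o,d=ray(c,u,v);d=d/np.linalg.norm(d);M=np.eye(3)-np.outer(d,d);A+=M;b+=M@o
    return np.linalg.solve(A,b)
E
python3 - <<'E'
from h import *
np.set_printoptions(precision=4,suppress=True)
a=grab('top');b=grab('scene')
T=lambda x,y:(a,190+(x+.5)/4-.5,150+(y+.5)/4-.5); S=lambda x,y:(b,240+(x+.5)/4-.5,125+(y+.5)/4-.5)
for n,t,s,z in [('sleeve',(78,221),(739,59),.07),('spigtop',(632,218),(174,287),.148),('wing',(441,228),(371,157),.154),('cap',(695,140),(165,448),.12)]:
    print(n,onz(*T(*t),z),onz(*S(*s),z),tri([T(*t),S(*s)]))
C=[onz(*T(*p),.11)[:2] for p in [(375,28),(732,120),(668,378),(303,285)]]
D=[onz(*S(*p),.11)[:2] for p in [(627,345),(146,508),(32,231),(478,94)]]
for q in(C,D):
    r=cv2.minAreaRect(np.array(q,np.float32)); print(r, np.mean(q,0),[np.arctan2(*(p)[::-1]) for p in (q[0]-q[1],q[3]-q[2])])
for X,pp in((T,[(425,205),(458,252)]),(S,[(337,148),(405,167)])):
    p,q=[onz(*X(*k),.154)[:2] for k in pp]; print('wing',p,q,np.linalg.norm(p-q),np.arctan2(*(p-q)[::-1]))
print(onz(*T(90,395),.0), onz(*T(80,385),.088))
s=manip.observe();print(s['t'],np.arctan2(s['ee_rot'][1][1],s['ee_rot'][0][1]))
E
```

```text
sleeve [0.5706 0.3453 0.07  ] [0.5747 0.3408 0.07  ] [0.5713 0.3463 0.0637]
spigtop [ 0.5555 -0.0667  0.148 ] [ 0.5579 -0.0689  0.148 ] [ 0.5558 -0.0673  0.1446]
wing [0.5487 0.0686 0.154 ] [0.554 0.065 0.154] [0.5497 0.0687 0.1473]
cap [ 0.6175 -0.1155  0.12  ] [ 0.6217 -0.1205  0.12  ] [ 0.6184 -0.1173  0.1131]
((0.5758771896362305, 0.013075530529022217), (0.2735697627067566, 0.19888824224472046), 75.06924438476562) [0.5754 0.0135] [np.float64(1.3015647321503894), np.float64(1.3103246213249806)]
((0.5825937986373901, 0.01031261682510376), (0.2742081582546234, 0.1940467804670334), 74.7735824584961) [0.5825 0.0108] [np.float64(1.3020007030002214), np.float64(1.3050450750453995)]
wing [0.5653 0.0799] [0.5314 0.0566] 0.04106746400266872 0.6016549768956455
wing [0.5376 0.0541] [0.5708 0.0755] 0.0395092850815759 -2.570338773448296
[0.4455 0.3485 0.    ] [0.4461 0.3353 0.088 ]
0.2 1.2099650514433264
```

```bash
cat >> h.py <<'E'
def to(P,yaw=None):
    s=manip.observe();R=np.array(s['ee_rot']);p=np.array(s['eef_pos']);y=np.arctan2(R[1,1],R[0,1])
    d=R.T@(np.array(P)-p)/.25
    tw=0 if yaw is None else -((yaw-y+np.pi/2)%np.pi-np.pi/2)/1.5
    print('t',round(s['t'],2),'p',p.round(4),'yaw',round(y,4),'shares',d.round(4),'twist',round(tw,4),'w',np.round(s['wrist_force'],2),'g',round(s['grip_width'],4),np.round(s['finger_force'],2),'q6',round(s['qpos'][5],2))
E
python3 -c "
from h import *
to([.5725,.343,.16])"
python3 -m creep '[{"delta_pos":[-0.9,-0.2,0],"twist":0},{"delta_pos":[-0.9,-0.2,0],"twist":0},{"delta_pos":[-0.9,-0.2,0],"twist":0},{"delta_pos":[-0.9,-0.2,0],"twist":0},{"delta_pos":[-0.9,-0.2,0],"twist":0},{"delta_pos":[-0.9,-0.2,0],"twist":0},{"delta_pos":[-0.9,-0.2,0],"twist":0},{"delta_pos":[-0.9,-0.2,0],"twist":0}]' 0
python3 -c "
from h import *
to([.5725,.343,.16])"
```

```text
t 0.2 p [0.2206 0.5846 0.1913] yaw 1.21 shares [-1.6582 -0.407   0.1253] twist 0 w [-0.53  0.26 -0.68] g 0.0912 0.0 q6 -0.1
t: 0.87
eef_pos: [0.4144, 0.4577, 0.1914]
ee_rot: [[-0.935, 0.355, -0.0], [0.355, 0.935, -0.0], [0.0, -0.0, -1.0]]
wrist_force: [-0.5, 0.3, -0.5]
grip_width: 0.0914
finger_force: 0.0
t 0.87 p [0.4144 0.4577 0.1914] yaw 1.2076 shares [-0.7541 -0.2042  0.1255] twist 0 w [-0.52  0.33 -0.46] g 0.0914 0.0 q6 -0.47
```

```bash
python3 -m creep '[{"delta_pos":[-0.754,-0.204,0.12],"twist":0},{"delta_pos":[-0.754,-0.204,0.12],"twist":0},{"delta_pos":[-0.754,-0.204,0.12],"twist":0},{"delta_pos":[-0.754,-0.204,0.12],"twist":0},{"delta_pos":[-0.754,-0.204,0.12],"twist":0},{"delta_pos":[-0.754,-0.204,0.12],"twist":0},{"delta_pos":[-0.754,-0.204,0.12],"twist":0},{"delta_pos":[-0.754,-0.204,0.12],"twist":0}]' 0
python3 -c "
from h import *
c=grab('wrist');save(c,'w0.png');print(-c['R'].T@c['t'],c['R'][2],c['f'],proj(c,[.5725,.343,.07]))
to([.5725,.343,.031])"
```

```text
t: 1.53
eef_pos: [0.5708, 0.3453, 0.1615]
ee_rot: [[-0.936, 0.352, -0.001], [0.352, 0.936, 0.0], [0.001, -0.0, -1.0]]
wrist_force: [-0.4, 0.2, 0.9]
grip_width: 0.0911
finger_force: 0.0
[0.50718203 0.37000547 0.35469516] [ 0.22648931 -0.08593688 -0.97021515] 357.2823729063083 (np.float64(324.15655811890434), np.float64(199.8770679421512))
t 1.58 p [0.5706 0.3456 0.1617] yaw 1.2115 shares [-0.011  -0.0071  0.5229] twist 0 w [-0.94 -0.02  0.59] g 0.0912 0.0 q6 -0.76
```

View pics/w0.png

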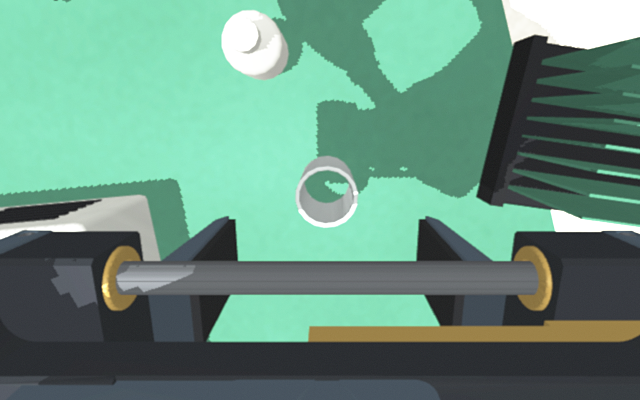

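Wrist view: the sleeve rim is centred at (327,196), midway between the fingers at columns 235 and 418. The bottle at (255,45) is well clear.

```bash
python3 -c "
from h import *
c=grab('wrist');g=c['p'].astype(int)
P=onz(c,327,196,.07);print(P);to([P[0],P[1],.031])"
```

```text
[0.570156   0.34661331 0.07      ]
t 1.63 p [0.5706 0.3456 0.1619] yaw 1.2118 shares [0.0028 0.003  0.5234] twist 0 w [-0.12 -0.03  0.19] g 0.0915 0.0 q6 -0.76
```

```bash
python3 -m creep '[{"delta_pos":[0.003,0.003,0.15],"twist":0},{"delta_pos":[0.003,0.003,0.3],"twist":0},{"delta_pos":[0.003,0.003,0.42],"twist":0},{"delta_pos":[0.003,0.003,0.5],"twist":0},{"delta_pos":[0.003,0.003,0.524],"twist":0},{"delta_pos":[0.003,0.003,0.524],"twist":0},{"delta_pos":[0.003,0.003,0.524],"twist":0}]' 0 
python3 -m creep '[{"delta_pos":[0,0,0],"twist":0},{"delta_pos":[0,0,0],"twist":0},{"delta_pos":[0,0,0],"twist":0},{"delta_pos":[0,0,0],"twist":0},{"delta_pos":[0,0,0],"twist":0},{"delta_pos":[0,0,0],"twist":0},{"delta_pos":[0,0,0],"twist":0},{"delta_pos":[0,0,0],"twist":0}]' 1 12
python3 -m creep '[{"delta_pos":[0,0,-0.1],"twist":0},{"delta_pos":[0,0,-0.25],"twist":0},{"delta_pos":[0,0,-0.4],"twist":0},{"delta_pos":[0,0,-0.55],"twist":0},{"delta_pos":[0,0,-0.68],"twist":0},{"delta_pos":[0,0,-0.68],"twist":0},{"delta_pos":[0,0,-0.68],"twist":0}]'
python3 -c "
from h import *
c=grab('wrist');save(c,'w1.png')
to([.5555,-.067,.20])"
```

```text
t: 2.22
eef_pos: [0.5715, 0.3462, 0.0318]
ee_rot: [[-0.936, 0.352, 0.001], [0.352, 0.936, 0.001], [-0.001, 0.001, -1.0]]
wrist_force: [0.9, 0.2, -0.3]
grip_width: 0.0913
finger_force: 0.0
t: 2.88
eef_pos: [0.5715, 0.3452, 0.0307]
ee_rot: [[-0.936, 0.353, 0.0], [0.353, 0.936, -0.0], [-0.0, 0.0, -1.0]]
wrist_force: [-0.6, -0.3, 2.8]
grip_width: 0.0517
finger_force: 12.0
t: 3.47
eef_pos: [0.5723, 0.3457, 0.2025]
ee_rot: [[-0.936, 0.353, 0.003], [0.353, 0.936, 0.002], [-0.002, 0.003, -1.0]]
wrist_force: [-0.4, 1.2, -1.8]
grip_width: 0.0515
finger_force: 12.0
t 3.52 p [0.5713 0.3452 0.2005] yaw 1.21 shares [-0.5228 -1.5648  0.002 ] twist 0 w [-0.29 -0.31 -2.11] g 0.0515 12.0 q6 -0.76
```

View pics/w1.png

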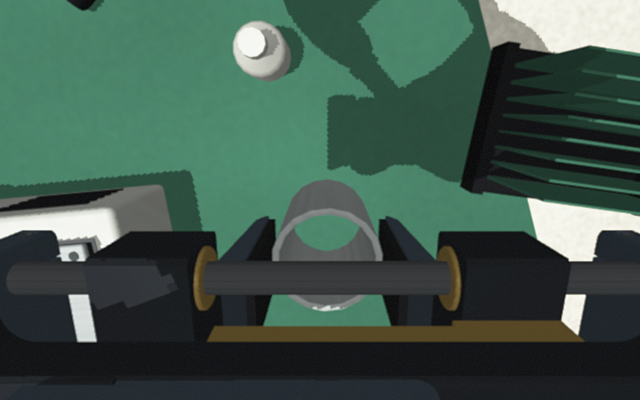

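The wrist view shows the sleeve gripped upright between the fingers, with its top rim centred near (327,259). Carrying it to above the spigot.

```bash
python3 -c "
from h import *
c=grab('wrist');P=onz(c,327,259,.2395);s=manip.observe();print(P,np.array(s['ee_rot']).T@(P-s['eef_pos']))"
python3 -m creep '[{"delta_pos":[-0.03,-0.1,-0.05],"twist":0},{"delta_pos":[-0.26,-0.78,-0.06],"twist":0},{"delta_pos":[-0.26,-0.78,-0.06],"twist":0},{"delta_pos":[-0.26,-0.78,-0.06],"twist":0},{"delta_pos":[-0.26,-0.78,-0.06],"twist":0},{"delta_pos":[-0.26,-0.78,-0.06],"twist":0},{"delta_pos":[-0.26,-0.78,-0.06],"twist":0},{"delta_pos":[-0.26,-0.78,-0.06],"twist":0},{"delta_pos":[-0.26,-0.78,-0.06],"twist":0}]'
python3 -m creep '[{"delta_pos":[-0.26,-0.78,0],"twist":0},{"delta_pos":[-0.26,-0.78,0],"twist":0},{"delta_pos":[-0.26,-0.78,0],"twist":0},{"delta_pos":[-0.26,-0.78,0],"twist":0},{"delta_pos":[-0.26,-0.78,0],"twist":0},{"delta_pos":[-0.26,-0.78,0],"twist":0},{"delta_pos":[-0.26,-0.78,0],"twist":0},{"delta_pos":[-0.26,-0.78,0],"twist":0}]'
python3 -c "
from h import *
to([.5555,-.067,.18])
a=grab('scene');b=grab('top');c=grab('wrist')
p=np.hstack([cv2.resize(a['p'][100:250,220:370],(400,400)),cv2.resize(c['p'][100:400,170:470],(400,400))]);cv2.imwrite('pics/m1.png',p[...,::-1])"
```

```text
[0.56996974 0.34649281 0.2395    ] [ 0.00136495  0.00108298 -0.04004545]
t: 4.32
eef_pos: [0.563, 0.1406, 0.2147]
ee_rot: [[-0.936, 0.353, -0.002], [0.353, 0.936, 0.0], [0.002, -0.0, -1.0]]
wrist_force: [-0.4, 0.5, -1.3]
grip_width: 0.0516
finger_force: 12.0
t: 4.98
eef_pos: [0.5555, -0.0644, 0.2152]
ee_rot: [[-0.936, 0.352, -0.001], [0.352, 0.936, 0.001], [0.001, 0.0, -1.0]]
wrist_force: [0.8, 0.6, 0.0]
grip_width: 0.0515
finger_force: 12.0
t 4.98 p [ 0.5555 -0.0644  0.2152] yaw 1.2106 shares [-0.0039 -0.0099  0.1406] twist 0 w [0.84 0.62 0.01] g 0.0515 12.0 q6 -1.43
```

View pics/m1.png

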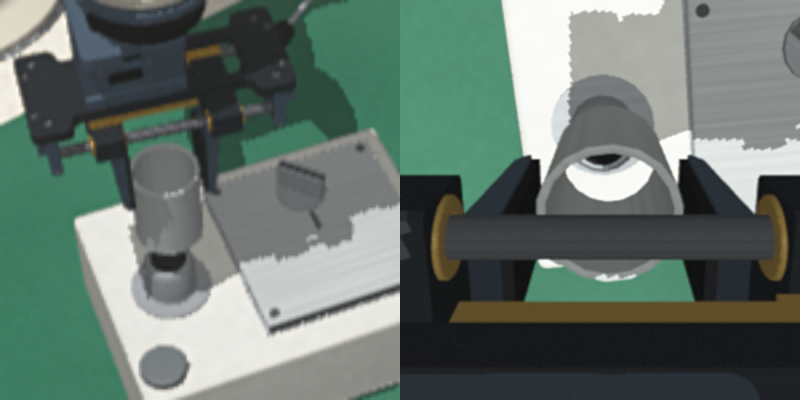

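The left half (scene) shows the sleeve above the spigot and nearly in line with it. In the right half (wrist), the flange is centred at about crop (603,118) and the sleeve rim at about (609,211).

```bash
python3 -c "
from h import *
c=grab('wrist');s=manip.observe();R=np.array(s['ee_rot']).T;t=s['eef_pos']
for n,u,v,z in [('fl',322.2,188,.113),('rim',327.1,258,t[2]+.039)]:
    P=onz(c,u,v,z);print(n,P,R@(P-t))
# flange mask row extents
b=grab('top');print(proj(b,[.5555,-.067,.148]))
to([.555,-.067,.18])
"
```

```text
fl [ 0.54953147 -0.06505933  0.113     ] [ 0.00522529 -0.00303804  0.10250351]
rim [ 0.55367465 -0.06235705  0.25450264] [ 0.00232548  0.00095969 -0.03899941]
(np.float64(347.715360335044), np.float64(204.10744638089125))
t 5.23 p [ 0.5555 -0.0643  0.2155] yaw 1.2118 shares [-0.0021 -0.0109  0.1422] twist 0 w [-0.38  0.11 -1.15] g 0.0513 12.0 q6 -1.43
```

```bash
python3 -m creep '[{"delta_pos":[0,-0.013,0.04],"twist":0},{"delta_pos":[0,-0.013,0.08],"twist":0},{"delta_pos":[0,-0.013,0.12],"twist":0},{"delta_pos":[0,-0.013,0.15],"twist":0},{"delta_pos":[0,-0.013,0.165],"twist":0},{"delta_pos":[0,-0.013,0.18],"twist":0},{"delta_pos":[0,-0.013,0.18],"twist":0},{"delta_pos":[0,-0.013,0.18],"twist":0}]'
python3 -c "
from h import *
to([.555,-.067,.1435])
a=grab('scene');c=grab('wrist')
p=np.hstack([cv2.resize(a['p'][100:250,220:370],(400,400)),cv2.resize(c['p'][100:400,170:470],(400,400))]);cv2.imwrite('pics/m2.png',p[...,::-1])"
```

```text
t: 5.9
eef_pos: [0.5543, -0.0686, 0.1706]
ee_rot: [[-0.936, 0.353, -0.0], [0.353, 0.936, 0.0], [0.0, 0.0, -1.0]]
wrist_force: [-0.1, 0.3, -1.5]
grip_width: 0.0514
finger_force: 12.0
t 5.9 p [ 0.5543 -0.0686  0.1706] yaw 1.2099 shares [-0.0004  0.007   0.1084] twist 0 w [-0.14  0.31 -1.47] g 0.0514 12.0 q6 -1.44
```

```bash
python3 -m creep '[{"delta_pos":[0,0,0.02],"twist":0},{"delta_pos":[0,0,0.04],"twist":0},{"delta_pos":[0,0,0.06],"twist":0},{"delta_pos":[0,0,0.08],"twist":0},{"delta_pos":[0,0,0.095],"twist":0},{"delta_pos":[0,0,0.1],"twist":0},{"delta_pos":[0,0,0.1],"twist":0}]'
python3 -c "
from h import *
to([.555,-.067,.1435])"
```

```text
t: 6.58
eef_pos: [0.554, -0.0685, 0.1451]
ee_rot: [[-0.936, 0.353, -0.001], [0.353, 0.936, 0.0], [0.001, -0.0, -1.0]]
wrist_force: [1.2, -0.4, -0.2]
grip_width: 0.0515
finger_force: 12.0
t 6.58 p [ 0.554  -0.0685  0.1451] yaw 1.21 shares [-0.0018  0.0071  0.0065] twist 0 w [ 1.17 -0.4  -0.25] g 0.0515 12.0 q6 -1.44
```

```bash
python3 -m creep '[{"delta_pos":[0,0,0.006],"twist":0},{"delta_pos":[0,0,0.01],"twist":0},{"delta_pos":[0,0,0.01],"twist":0}]'
python3 -m creep '[{"delta_pos":[0,0,0],"twist":0},{"delta_pos":[0,0,0],"twist":0},{"delta_pos":[0,0,0],"twist":0},{"delta_pos":[0,0,0],"twist":0},{"delta_pos":[0,0,0],"twist":0},{"delta_pos":[0,0,0],"twist":0}]' 0
python3 -m creep '[{"delta_pos":[0,0,-0.1],"twist":0},{"delta_pos":[0,0,-0.2],"twist":0},{"delta_pos":[0,0,-0.3],"twist":0},{"delta_pos":[0,0,-0.3],"twist":0},{"delta_pos":[0,0,-0.3],"twist":0}]' 0
python3 -c "
from h import *
a=grab('scene');c=grab('wrist')
p=np.hstack([cv2.resize(a['p'][100:250,220:370],(400,400)),cv2.resize(c['p'][100:400,170:470],(400,400))]);cv2.imwrite('pics/m3.png',p[...,::-1])
to([.5487,.0686,.20],2.16)"
```

```text
t: 6.83
eef_pos: [0.5544, -0.0688, 0.1436]
ee_rot: [[-0.936, 0.353, 0.001], [0.353, 0.936, -0.001], [-0.001, -0.0, -1.0]]
wrist_force: [-1.8, -1.3, 3.0]
grip_width: 0.0514
finger_force: 12.0
t: 7.33
eef_pos: [0.5543, -0.0686, 0.1431]
ee_rot: [[-0.936, 0.353, 0.0], [0.353, 0.936, 0.0], [-0.0, 0.0, -1.0]]
wrist_force: [-0.2, 0.9, -0.2]
grip_width: 0.0884
finger_force: 0.0
t: 7.75
eef_pos: [0.555, -0.0687, 0.2192]
ee_rot: [[-0.936, 0.353, 0.003], [0.353, 0.936, -0.001], [-0.003, 0.0, -1.0]]
wrist_force: [-0.9, 0.6, -1.3]
grip_width: 0.0916
finger_force: 0.0
t 7.85 p [ 0.5538 -0.0685  0.2174] yaw 1.21 shares [0.2125 0.5059 0.0698] twist -0.6334 w [-0.52 -0.22  0.12] g 0.0911 0.0 q6 -1.44
```

View pics/m3.png

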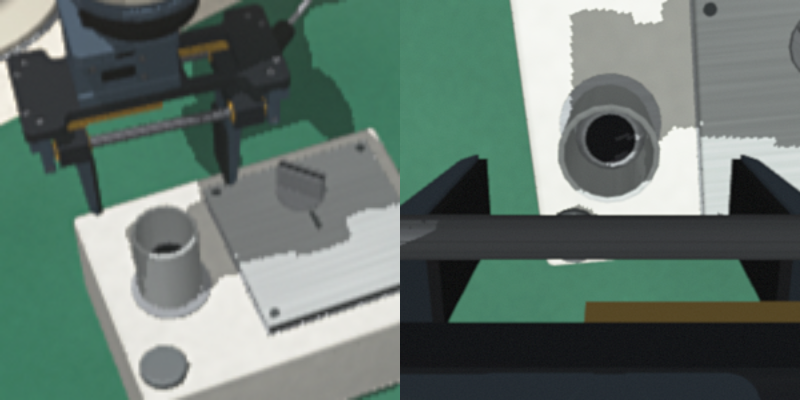

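The sleeve sits on the flange (scene part, around (167,260)), upright and released. Next, the fastener.

```bash
python3 -m creep '[{"delta_pos":[0.05,0.12,0],"twist":-0.08},{"delta_pos":[0.1,0.24,0],"twist":-0.16},{"delta_pos":[0.16,0.37,0],"twist":-0.24},{"delta_pos":[0.213,0.5,0.04],"twist":-0.32},{"delta_pos":[0.213,0.5,0.07],"twist":-0.4},{"delta_pos":[0.213,0.5,0.07],"twist":-0.48},{"delta_pos":[0.213,0.5,0.07],"twist":-0.56},{"delta_pos":[0.213,0.5,0.07],"twist":-0.633},{"delta_pos":[0.213,0.5,0.07],"twist":-0.633},{"delta_pos":[0.213,0.5,0.07],"twist":-0.633}]' 0
python3 -c "
from h import *
c=grab('wrist');cv2.imwrite('pics/w4.png',cv2.resize(c['p'][100:350,170:470],None,fx=2,fy=2,interpolation=2)[...,::-1])
print(proj(c,[.5487,.0686,.154]),[proj(c,p+[.154]) for p in ([.5653,.0799],[.5314,.0566])])
to([.5487,.0686,.134],2.16)"
```

```text
t: 8.68
eef_pos: [0.548, 0.0672, 0.1997]
ee_rot: [[-0.834, -0.552, -0.002], [-0.552, 0.834, -0.0], [0.001, 0.001, -1.0]]
wrist_force: [-0.0, 0.4, 0.0]
grip_width: 0.0914
finger_force: 0.0
(np.float64(327.06993672727737), np.float64(213.39275898405197)) [(np.float64(327.4540474755709), np.float64(240.62406335461165)), (np.float64(326.37962168031845), np.float64(183.6812187584075))]
t 8.73 p [0.5481 0.0672 0.1999] yaw 2.1552 shares [-0.0054  0.0033  0.2636] twist -0.0032 w [-0.39 -0.    0.49] g 0.0913 0.0 q6 -2.14
```

View pics/w4.png

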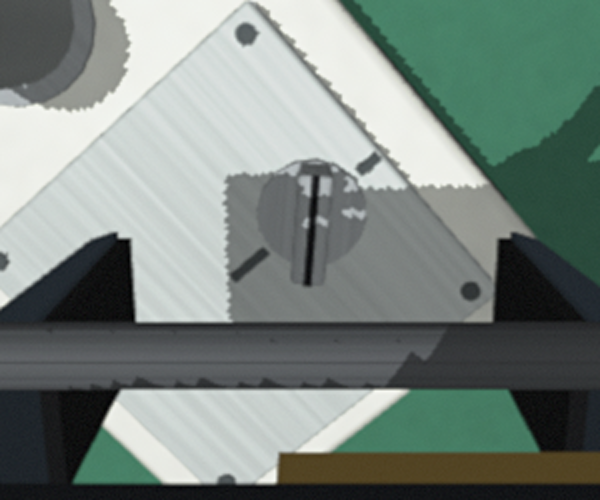

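The wing crest runs from crop (316,178) to (307,284). The ridges are at (369,164) and (249,265).

```bash
python3 -c "
from h import *
c=grab('wrist');X=lambda u,v,z:onz(c,170+(u+.5)/2-.5,100+(v+.5)/2-.5,z)
a,b=X(316,178,.154),X(307,284,.154);r,q=X(369,164,.128),X(249,265,.128)
ang=lambda d:np.arctan2(d[1],d[0])
print((a+b)/2,np.linalg.norm(a-b),ang(b-a),ang(q-r),(r+q)/2)
P=(a+b)/2;to([P[0],P[1],.135],ang(b-a)+np.pi/2)"
```

```text
[0.55093049 0.06859609 0.154     ] 0.0386115817342815 0.5009649503697127 -0.27167484430217365 [0.55256866 0.06798917 0.128     ]
t 8.78 p [0.5483 0.0671 0.2001] yaw 2.1556 shares [-0.0123 -0.0011  0.2603] twist 0.0559 w [-0.13 -0.2  -0.15] g 0.091 0.0 q6 -2.14
```

```bash
python3 -m creep '[{"delta_pos":[-0.01,0,0.06],"twist":0.04},{"delta_pos":[-0.01,0,0.12],"twist":0.04},{"delta_pos":[-0.01,0,0.18],"twist":0.04},{"delta_pos":[-0.01,0,0.23],"twist":0.04},{"delta_pos":[-0.01,0,0.26],"twist":0.04},{"delta_pos":[-0.01,0,0.26],"twist":0.04},{"delta_pos":[-0.01,0,0.26],"twist":0.04}]' 0
python3 -m creep '[{"delta_pos":[0,0,0],"twist":0},{"delta_pos":[0,0,0],"twist":0},{"delta_pos":[0,0,0],"twist":0},{"delta_pos":[0,0,0],"twist":0},{"delta_pos":[0,0,0],"twist":0},{"delta_pos":[0,0,0],"twist":0},{"delta_pos":[0,0,0],"twist":0},{"delta_pos":[0,0,0],"twist":0},{"delta_pos":[0,0,0],"twist":0},{"delta_pos":[0,0,0],"twist":0},{"delta_pos":[0,0,0],"twist":0},{"delta_pos":[0,0,0],"twist":0}]' 1 20
python3 -c "
from h import *
to([.5505,.0685,.135],1.302)"
```

```text
t: 9.37
eef_pos: [0.5506, 0.0685, 0.1356]
ee_rot: [[-0.864, -0.503, -0.0], [-0.503, 0.864, -0.0], [0.0, 0.0, -1.0]]
wrist_force: [0.2, -0.8, 0.8]
grip_width: 0.091
finger_force: 0.0
t: 10.37
eef_pos: [0.5506, 0.0685, 0.1356]
ee_rot: [[-0.863, -0.504, -0.0], [-0.504, 0.863, -0.0], [0.0, -0.0, -1.0]]
wrist_force: [-0.2, -0.0, 0.8]
grip_width: 0.0141
finger_force: 0.0
t 10.37 p [0.5506 0.0685 0.1356] yaw 2.0995 shares [0.0004 0.     0.0024] twist 0.5317 w [-0.25 -0.03  0.77] g 0.0141 0.0 q6 -2.08
```

Nearly closed on the wing; let it finish, then turn.

```bash
python3 -m creep '[{"delta_pos":[0,0,0],"twist":0},{"delta_pos":[0,0,0],"twist":0},{"delta_pos":[0,0,0],"twist":0},{"delta_pos":[0,0,0],"twist":0}]' 1 20
python3 -m creep '[{"delta_pos":[0,0,0],"twist":0.05},{"delta_pos":[0,0,0],"twist":0.1},{"delta_pos":[0,0,0],"twist":0.15},{"delta_pos":[0,0,0],"twist":0.2},{"delta_pos":[0,0,0],"twist":0.25},{"delta_pos":[0,0,0],"twist":0.3},{"delta_pos":[0,0,0],"twist":0.35},{"delta_pos":[0,0,0],"twist":0.4},{"delta_pos":[0,0,0],"twist":0.45},{"delta_pos":[0,0,0],"twist":0.5},{"delta_pos":[0,0,0],"twist":0.535},{"delta_pos":[0,0,0],"twist":0.535},{"delta_pos":[0,0,0],"twist":0.535},{"delta_pos":[0,0,0],"twist":0.535},{"delta_pos":[0,0,0],"twist":0.535}]'
python3 -c "
from h import *
to([.5505,.0685,.135],1.302);print(manip.observe()['torque'])"
```

```text
t: 10.7
eef_pos: [0.5506, 0.0686, 0.1356]
ee_rot: [[-0.863, -0.504, -0.0], [-0.504, 0.863, -0.0], [0.0, -0.0, -1.0]]
wrist_force: [0.0, -0.3, -0.5]
grip_width: 0.0007
finger_force: 0.0
t: 11.95
eef_pos: [0.5506, 0.0686, 0.1356]
ee_rot: [[-0.963, 0.269, 0.0], [0.269, 0.963, -0.0], [-0.0, -0.0, -1.0]]
wrist_force: [0.5, 0.3, -0.4]
grip_width: 0.0005
finger_force: 0.0
t 11.95 p [0.5506 0.0686 0.1356] yaw 1.2984 shares [ 0.0004 -0.0004  0.0025] twist -0.0024 w [ 0.54  0.3  -0.39] g 0.0005 0.0 q6 -1.28
[-0.02017531  0.04728422  0.01388737]
```

The fingers shut to 0.5 mm, so they missed the wing. Looking.

```bash
python3 -c "
from h import *
a=grab('scene');c=grab('wrist');b=grab('top')
p=np.hstack([cv2.resize(a['p'][100:250,240:390],(400,400)),cv2.resize(c['p'][100:400,170:470],(400,400))]);cv2.imwrite('pics/m5.png',p[...,::-1])"
```

```text
(no output)
```

View pics/m5.png

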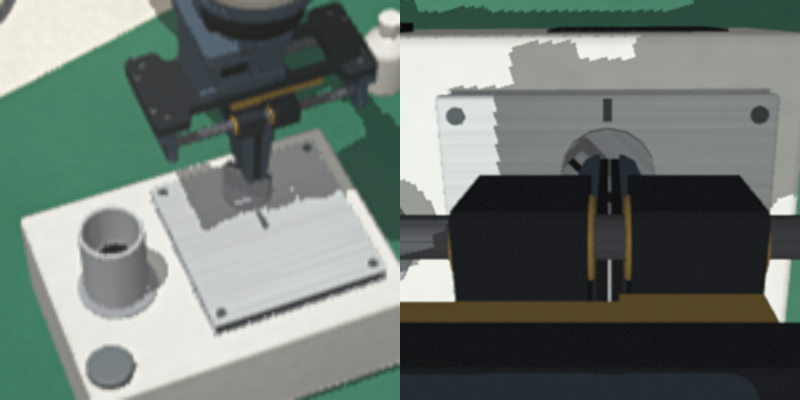

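The wing has not moved: its slot end shows at crop (577,163), and the fingers appear to have shut above or beside it. I'm at the picture limit, so I'll work from numbers from here.

```bash
python3 -c "
from h import *
c=grab('wrist');s=manip.observe();R=np.array(s['ee_rot']);t=np.array(s['eef_pos'])
P=lambda x,y,z:np.round(proj(c,t+R@np.array([x,y,z])),1)
for z in(0,-.01,-.02,-.03):print('tip far edge',z,P(.016,-.012,z),P(.016,.012,z),P(0.011,0,z))
print('wing end',np.round(proj(c,[.5503-.0175,.0685-.0098,.154]),1),'ctr',np.round(proj(c,[.5503,.0685,.154]),1),'disc',np.round(proj(c,[.5503,.0685,.131]),1), 'disc top',P(.021,0,.0046))
g=cv2.cvtColor(c['p'],cv2.COLOR_RGB2GRAY)
print(g[192:262:2,286:362:2])
" > o.txt; sed -n 1,5p o.txt; python3 - <<'E'
print(open('o.txt').read().split('\n',5)[5].count('\n'))
E
python3 -c "
import numpy as np,cv2
p=cv2.imread('pics/m5.png',0)[120:260:5,540:690:4]
print('\n'.join(''.join('#@%*+=-:. '[min(9,v//22)] for v in r) for r in p))"
```

```text
tip far edge 0 [304.1 207.3] [347.  207.2] [325.6 215.8]
tip far edge -0.01 [303.  212.2] [348.  212.1] [325.5 221.1]
tip far edge -0.02 [301.7 217.6] [349.2 217.6] [325.5 227. ]
tip far edge -0.03 [300.3 223.7] [350.5 223.6] [325.4 233.5]
wing end [297.5 219.5] ctr [325.2 245.6] disc [325.4 231.2] disc top [325.6 196.6]
7
================*%====================
==------------------------------------
=============+++++++++================
===========+++==+==++=++==============
=========+***++=++==+++=++===-=====-=-
========+*****+++=+==+++==+===========
======-+*******+++=++==++=+=----==-===
======+**+++**%%*=+=%*==++++=------=--
=====-+*#*=+@@@@#%@#@@@%=++==---------
======*+@#%@@@@@#%##@@@@*=+++=====-===
======+++%@@@@@@#%@#@@@@@+==+=========
%%%%%%%%%%@@@@@##%##@@@@@@%%%%%%%%%%%%
####@########@@##*@#@@@##@############
#############@@##*@#@@@@##############
#######@#@@##@@##%@#@@@##@############
####@@#####@@%@#####@%%###@####@######
###@###@##@#@*@##@###%*@@@#####@####@#
######@#####%*@##*@##%*@#########@##@#
@@@@#@@@##@@%*@##*@##%*@@#####@@##@#@#
@@@@@@@@@@@@**@@@@@@@%+@@@@@@@@@@@@@@@
@@@@@@@@@@@@**%%%%%%%%+@@@@@@@@@@@@@@@
@@@@@@@@@@@@**%%%%%%%%+@@@@@@@@@@@@@@@
@@@@@@@@@@@@**%%%%%%%%+@@@@@@@@@@@@@@@
@@@@@@@@@@@@**%%%%%%%%+@@@@@@@@@@@@@@@
@@@@@@@@@@@@+*%%%%%%%%+@@@@@@@@@@@@@@@
@@@@@@@@@@@@**%%%%%%%%+@@@@@@@@@@@@@@@
@@@@@@@@@@@@**%%%%%%%%+@@@@@@@@@@@@@@@
@@@@@@@@@@@@**%%%%%%%%+@@@@@@@@@@@@@@@
```

The wing's slot end is exactly where it is predicted to be unturned. The finger tips appear about 20 mm higher than the reported TCP, both open and shut, so they closed just above the crest. A gentle probe downward with shut fingers will find the true tip height.

```bash
for i in 1 2 3; do python3 -m creep '[{"delta_pos":[0,0,0.004],"twist":0},{"delta_pos":[0,0,0.006],"twist":0},{"delta_pos":[0,0,0.006],"twist":0},{"delta_pos":[0,0,0.006],"twist":0}]' | egrep 'eef_pos|force|width'; done
```

```text
eef_pos: [0.5506, 0.0686, 0.134]
wrist_force: [-0.8, 0.1, 0.4]
grip_width: 0.0007
finger_force: 0.0
eef_pos: [0.5506, 0.0686, 0.1326]
wrist_force: [0.0, -0.7, 0.2]
grip_width: 0.0005
finger_force: 0.0
eef_pos: [0.5507, 0.0686, 0.1313]
wrist_force: [0.3, 0.2, 4.6]
grip_width: 0.0005
finger_force: 1.9
```

The crest is touched at a reported z of 0.132, so the true tips are about 22 mm above the reported TCP. Re-gripping lower.

```bash
python3 -m creep '[{"delta_pos":[0,0,-0.04],"twist":0},{"delta_pos":[0,0,-0.08],"twist":-0.07},{"delta_pos":[0,0,-0.08],"twist":-0.14},{"delta_pos":[0,0,-0.08],"twist":-0.21},{"delta_pos":[0,0,-0.08],"twist":-0.28},{"delta_pos":[0,0,-0.08],"twist":-0.35},{"delta_pos":[0,0,-0.08],"twist":-0.42},{"delta_pos":[0,0,-0.08],"twist":-0.49},{"delta_pos":[0,0,-0.08],"twist":-0.535},{"delta_pos":[0,0,-0.08],"twist":-0.535},{"delta_pos":[0,0,-0.08],"twist":-0.535},{"delta_pos":[0,0,-0.08],"twist":-0.535},{"delta_pos":[0,0,-0.08],"twist":-0.535},{"delta_pos":[0,0,-0.08],"twist":-0.535}]' 0
python3 -c "
from h import *
to([.5505,.0685,.1135],2.1)"
```

```text
t: 14.32
eef_pos: [0.5506, 0.0686, 0.1512]
ee_rot: [[-0.864, -0.503, -0.0], [-0.503, 0.864, -0.0], [0.0, 0.0, -1.0]]
wrist_force: [-0.2, -0.7, 0.6]
grip_width: 0.0902
finger_force: 0.0
t 14.32 p [0.5506 0.0686 0.1512] yaw 2.0983 shares [ 5.000e-04 -1.000e-04  1.508e-01] twist -0.0011 w [-0.23 -0.69  0.56] g 0.0902 0.0 q6 -2.08
```

```bash
python3 -m creep '[{"delta_pos":[0,0,0.04],"twist":0},{"delta_pos":[0,0,0.08],"twist":0},{"delta_pos":[0,0,0.12],"twist":0},{"delta_pos":[0,0,0.145],"twist":0},{"delta_pos":[0,0,0.15],"twist":0},{"delta_pos":[0,0,0.15],"twist":0}]' 0 | egrep 'eef_pos|force|width'
python3 -m creep '[{"delta_pos":[0,0,0],"twist":0},{"delta_pos":[0,0,0],"twist":0},{"delta_pos":[0,0,0],"twist":0},{"delta_pos":[0,0,0],"twist":0},{"delta_pos":[0,0,0],"twist":0},{"delta_pos":[0,0,0],"twist":0},{"delta_pos":[0,0,0],"twist":0},{"delta_pos":[0,0,0],"twist":0},{"delta_pos":[0,0,0],"twist":0},{"delta_pos":[0,0,0],"twist":0},{"delta_pos":[0,0,0],"twist":0},{"delta_pos":[0,0,0],"twist":0},{"delta_pos":[0,0,0],"twist":0},{"delta_pos":[0,0,0],"twist":0},{"delta_pos":[0,0,0],"twist":0},{"delta_pos":[0,0,0],"twist":0}]' 1 20
python3 -c "
from h import *
to([.5505,.0685,.1135],1.302)"
```

```text
eef_pos: [0.5501, 0.0685, 0.1128]
wrist_force: [0.3, -0.6, -0.6]
grip_width: 0.0915
finger_force: 0.0
t: 16.15
eef_pos: [0.551, 0.0681, 0.1137]
ee_rot: [[-0.863, -0.504, 0.001], [-0.504, 0.863, -0.001], [-0.0, -0.001, -1.0]]
wrist_force: [2.9, -5.1, -2.2]
grip_width: 0.0121
finger_force: 20.0
t 16.15 p [0.551  0.0681 0.1137] yaw 2.0994 shares [0.001  0.0023 0.0007] twist 0.5316 w [ 2.88 -5.09 -2.24] g 0.0121 19.99 q6 -2.08
```

```bash
python3 -m creep '[{"delta_pos":[0,0.002,0],"twist":0.05},{"delta_pos":[0,0.002,0],"twist":0.1},{"delta_pos":[0,0,0],"twist":0.15},{"delta_pos":[0,0,0],"twist":0.2},{"delta_pos":[0,0,0],"twist":0.25},{"delta_pos":[0,0,0],"twist":0.3},{"delta_pos":[0,0,0],"twist":0.35},{"delta_pos":[0,0,0],"twist":0.4},{"delta_pos":[0,0,0],"twist":0.45},{"delta_pos":[0,0,0],"twist":0.5},{"delta_pos":[0,0,0],"twist":0.535},{"delta_pos":[0,0,0],"twist":0.535},{"delta_pos":[0,0,0],"twist":0.535},{"delta_pos":[0,0,0],"twist":0.535},{"delta_pos":[0,0,0],"twist":0.535},{"delta_pos":[0,0,0],"twist":0.535}]'
python3 -m creep '[{"delta_pos":[0,0,0],"twist":0},{"delta_pos":[0,0,0],"twist":0},{"delta_pos":[0,0,0],"twist":0},{"delta_pos":[0,0,0],"twist":0},{"delta_pos":[0,0,0],"twist":0},{"delta_pos":[0,0,0],"twist":0}]' 0
python3 -m creep '[{"delta_pos":[0,0,-0.1],"twist":0},{"delta_pos":[0,0,-0.2],"twist":0},{"delta_pos":[0,0,-0.34],"twist":0},{"delta_pos":[0,0,-0.34],"twist":0},{"delta_pos":[0,0,-0.34],"twist":0},{"delta_pos":[0,0,-0.34],"twist":0}]' 0
python3 -c "
from h import *
to([.5505,.0685,.2],1.302)
c=grab('wrist');cv2.imwrite('pics/w6.png',c['p'][...,::-1])
print(np.round(proj(c,[.5503,.0685,.154]),1))
for a in(-.27,-.1,-.45):print(a,[np.round(proj(c,[.5503+k*.02*np.cos(a),.0685+k*.02*np.sin(a),.154]),1) for k in(1,-1)])
g=cv2.cvtColor(c['p'],cv2.COLOR_RGB2GRAY)[170:262:2,290:362]
print('\n'.join(''.join('#@%*+=-:. '[min(9,v//22)] for v in r) for r in g))"
```

```text
t: 17.48
eef_pos: [0.5511, 0.0678, 0.1137]
ee_rot: [[-0.963, 0.27, 0.001], [0.27, 0.963, -0.001], [-0.001, -0.001, -1.0]]
wrist_force: [2.6, -7.8, -1.6]
grip_width: 0.0118
finger_force: 20.0
t: 17.98
eef_pos: [0.5506, 0.0687, 0.1136]
ee_rot: [[-0.963, 0.27, -0.0], [0.27, 0.963, 0.0], [0.0, 0.0, -1.0]]
wrist_force: [0.5, -0.2, 0.3]
grip_width: 0.0489
finger_force: 0.0
t: 18.48
eef_pos: [0.5504, 0.0686, 0.1984]
ee_rot: [[-0.963, 0.27, -0.0], [0.27, 0.963, 0.0], [0.0, 0.0, -1.0]]
wrist_force: [-0.4, 0.0, 0.4]
grip_width: 0.089
finger_force: 0.0
t 18.48 p [0.5504 0.0686 0.1984] yaw 1.2971 shares [-0.0006 -0.0004 -0.0065] twist -0.0033 w [-0.36  0.    0.36] g 0.089 0.0 q6 -1.28
[325.6 212.7]
-0.27 [array([325.8, 240. ]), array([325.5, 184.3])]
-0.1 [array([330.6, 239.6]), array([320.5, 184.7])]
-0.45 [array([320.7, 239.6]), array([330.8, 184.7])]
================-========-=--=--=+%%%%+=------------=-=------=----=-----
=================================+*%**+=========================-=======
======-======-=---==-=--------=--===-==---------------------------------
---------------------------
[... 2411 characters left out ...]
    .-++++-                                
                                 .=++++-                                
                                 .=+++=.                                
                                 :=+++=.                                
                                 .=+++=.                                
                                 .=++++-.                               
                                  :::::                                 
                                                                        
                                                                        
........................................................................
```

The slot lies at columns 324–327, in line with both ridges. Now shut the fingers and go to the press spot.

```bash
python3 -c "
from h import *
to([.6324,.046,.112],1.302)"
python3 -m creep '[{"delta_pos":[-0.1,0,0],"twist":0},{"delta_pos":[-0.22,0,0],"twist":0},{"delta_pos":[-0.34,0,0],"twist":0},{"delta_pos":[-0.34,0,0],"twist":0},{"delta_pos":[-0.34,0,0],"twist":0},{"delta_pos":[-0.34,0,0],"twist":0},{"delta_pos":[-0.34,0,0],"twist":0},{"delta_pos":[-0.34,0,0],"twist":0},{"delta_pos":[-0.34,0,0],"twist":0},{"delta_pos":[-0.34,0,0],"twist":0},{"delta_pos":[-0.34,0,0.04],"twist":0},{"delta_pos":[-0.34,0,0.1],"twist":0},{"delta_pos":[-0.34,0,0.16],"twist":0},{"delta_pos":[-0.34,0,0.22],"twist":0},{"delta_pos":[-0.34,0,0.28],"twist":0},{"delta_pos":[-0.34,0,0.32],"twist":0},{"delta_pos":[-0.34,0,0.34],"twist":0},{"delta_pos":[-0.34,0,0.345],"twist":0},{"delta_pos":[-0.34,0,0.345],"twist":0}]' 1 20
python3 -c "
from h import *
to([.6324,.046,.096],1.302)"
```

```text
t 18.53 p [0.5501 0.0686 0.1978] yaw 1.297 shares [-0.3419  0.0023  0.343 ] twist -0.0033 w [-0.19  0.21  0.3 ] g 0.0904 0.0 q6 -1.28
t: 20.12
eef_pos: [0.6325, 0.0456, 0.1124]
ee_rot: [[-0.963, 0.27, -0.0], [0.27, 0.963, -0.0], [0.0, -0.0, -1.0]]
wrist_force: [-0.1, 0.5, -0.2]
grip_width: 0.0004
finger_force: 0.0
t 20.12 p [0.6325 0.0456 0.1124] yaw 1.297 shares [0.0008 0.0014 0.0655] twist -0.0033 w [-0.09  0.52 -0.2 ] g 0.0004 0.0 q6 -1.32
```

```bash
python3 -m creep '[{"delta_pos":[0,0,0.015],"twist":0},{"delta_pos":[0,0,0.025],"twist":0},{"delta_pos":[0,0,0.035],"twist":0},{"delta_pos":[0,0,0.04],"twist":0},{"delta_pos":[0,0,0.04],"twist":0},{"delta_pos":[0,0,0.04],"twist":0}]' | egrep 'eef_pos|wrist'
python3 -m creep '[{"delta_pos":[0,0,0.006],"twist":0},{"delta_pos":[0,0,0.012],"twist":0},{"delta_pos":[0,0,0.016],"twist":0},{"delta_pos":[0,0,0.016],"twist":0},{"delta_pos":[0,0,0.016],"twist":0}]' | egrep 'eef_pos|wrist'
```

```text
eef_pos: [0.6327, 0.0456, 0.1027]
wrist_force: [0.9, -0.6, 4.3]
eef_pos: [0.6327, 0.0456, 0.0989]
wrist_force: [-1.3, 0.6, 6.8]
```

```bash
for i in 1 2 3; do python3 -m creep '[{"delta_pos":[0,0,0.004],"twist":0},{"delta_pos":[0,0,0.006],"twist":0},{"delta_pos":[0,0,0.006],"twist":0},{"delta_pos":[0,0,0.006],"twist":0}]' | egrep 'eef_pos|wrist'; done
```

```text
eef_pos: [0.6327, 0.0456, 0.0975]
wrist_force: [-1.0, 0.0, 9.2]
eef_pos: [0.6327, 0.0456, 0.096]
wrist_force: [-1.0, -0.2, 10.7]
eef_pos: [0.6328, 0.0456, 0.0958]
wrist_force: [-8.4, -0.7, 28.5]
```

```bash
python3 -m creep '[{"delta_pos":[0,0,0],"twist":0},{"delta_pos":[0,0,0],"twist":0},{"delta_pos":[0,0,0],"twist":0},{"delta_pos":[0,0,0],"twist":0},{"delta_pos":[0,0,0],"twist":0}]'
python3 -c "
from rig import manip
s=manip.observe();print(s['wrist_force'],s['finger_force']);print(manip.close_job())"
```

```text
t: 22.45
eef_pos: [0.6328, 0.0456, 0.0958]
ee_rot: [[-0.963, 0.27, 0.002], [0.27, 0.963, -0.0], [-0.002, 0.0, -1.0]]
wrist_force: [-8.4, 0.2, 28.2]
grip_width: 0.0005
finger_force: 14.1
[-8.43076183  0.2126617  28.15441971] 14.117350357118994
the job is handed in; nothing more can be done
None
```

The job is handed in at about 22 s: the sleeve is home on the spigot and released, the fastener's slot is in line with the ridges, and the shut fingertips are holding the cover down against its frame with about 28 N; no verdict came back.

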